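# Line up the tea tins and hold the self-closing drawer open for loading

## Robot

A 7-joint arm with a two-finger parallel gripper is mounted at the origin on the work surface. World frame = base frame: x ahead of the robot, y to its left, z up, the work surface at z = 0. Lengths are in mm, angles in rad, forces in N, time in s.
With the tool pointing down it reaches from about 400 to 875 mm from the base axis. Payload 6.5 kg.
Tool frame: the origin (TCP) lies midway between the tips of the shut fingers; the grasp point (between the pads) lies 19 mm behind it (pinch_z is the distance from the TCP to the grasp point, in mm); z points along the fingers, y is the line along which they close (so a half turn about z gives the same grasp; the last joint's range is limited). The gripper opens to 88 mm and grips with 3 to 60 N. Pads are 18 mm wide; open, the fingers measure 123 mm over their backs; the gripper's body (75 mm by 187 mm) begins 45 mm behind the grasp point.
Start: joints at [-1.238, 0.536, -0.004, 1.538, 0.003, 1.067, -0.071], TCP at [252.398, 598.987, 238.716] pointing down, gripper open.
Joint ranges: [-2.7, 2.7], [-0.37, 2.16], [-1.27, 1.26], [0.24, 2.4], [-1.31, 4.45], [0.19, 1.91], [-2.76, 2.76]. Speed limits (rad/s): [2.39, 2.39, 3.14, 3.14, 3.14, 3.14, 3.14].

## Interface

Orientations are given as a 3x3 rotation matrix whose columns are the frame's x, y, z axes.
In Python, from bench import * gives the robot as it stands.
- The arm moves only by the shell command python3 -m handwheel 'ROWS' [FORCE]. ROWS is JSON, one flat list of numbers, 7 for each row, row after row: the shift along the world's x, y, z as a fraction of full scale, then the turn, a rotation vector about the world's x, y, z as a fraction of full scale, then the opening, from 0 (shut) to 1 (fully open). A call has exactly 8 rows; each row is the pose to reach, as a shift and turn from the pose commanded when the call began; what a row does not reach only later rows make up. Full scale, the value 1, is 80 cm for a shift and 90 degrees for a turn. A row lasts 1/12 s, in which the tool goes at most 41.7 mm and 7.16 degrees, less where a joint would pass 70% of its speed; a pose out of reach is approached as far as the arm can. A call with a number of a shift or a turn outside -1 to 1 is refused whole. A call with a gripper value outside its range is refused whole. The fingers move at their own pace and stop on an object; FORCE is the grip in N (left out, the last holds). Time passes only in rows, so rows that repeat a pose let the fingers close, or fill a call up. It gives the time, the measured TCP pose, the force, the opening and the grip force at its end, in the units of the state.
- state(): the state, without advancing time (a new reading comes with each control period).
- camera(name): name is "side" or "top" or "wrist"; returns a dict with "color" (420x560x3 uint8, red, green, blue), "mtx" (3x3 intrinsics, pixels), "k1" (the pictures are not rectified: a ray, as slopes to the right and down, at radius r is drawn at 1 + k1 r^2 times it, then the intrinsics apply), "extrinsics" (4x4, takes a point from world to camera coordinates). Camera axes: x right, y down, z forward; pixel columns grow to the right and rows downward; lengths in mm; the calibration is good to about 2 mm. A picture is of the moment at which its call begins. There is no depth.
- close_job(): hands the job in; it is judged then, once.
The state is a dict: "time_s": time; "joints": joint angles; "joint_vel": joint speeds; "tau": joint torques, N m; "ee_pos": TCP position; "orientation": TCP orientation; "ft_force": force on the tool from outside, world axes, zero at the start; "torque": the same for the moment, N m; "grip_width": opening from 0.0 (shut) to 1.0 (fully open); "finger_force": force on a finger pad.
Only numpy, scipy, OpenCV 4.12 (cv2) and the standard library are available. Lean on these libraries where they do the work, as an engineer would, in place of code of your own. Each camera call takes 0.05 s, during which the arm holds its last target. There are 200 camera calls.

## Task

I am about to put the three tea tins that stand on the cart's top tray away in its drawer. First slide them into one straight row, closed up end to end with their long sides flush against the tray's long rim nearest you; then pull the self-closing drawer out by its bar handle until the dark line stamped on its side rims is level with the edge of the tray, and finish still holding it there against its spring, without letting go, so that I can load it. Leave everything else on the cart standing where it is.

Things in the scene. Friction and masses are not known exactly. Their poses are not given: they have to be found in the camera images.
- cart: steel rolling cart, fixed. Top tray 500 mm long (cart x) by 380 wide (cart y). Origin: centre of the tray floor's upper surface, about 70 mm above the counter; +x points away from the drawer end, -y to the long rim nearest the robot. The rim all round is 4 mm thick, 16 mm above the floor; the near long rim's inner face is at cart y = -186 mm, so a tin flush to it has its centre at y = -163.5 mm
- tin_a: rectangular plain metal tea tin with a flat lid, 70 mm long (its own x) x 45 mm wide (its own y) x 75 mm tall, about 0.16 kg, standing upright; origin at the centre of its underside. The three tins are alike and start askew on the tray, well off the rim, this one nearest the drawer end.
- tin_b: rectangular plain metal tea tin with a flat lid, 70 mm long (its own x) x 45 mm wide (its own y) x 75 mm tall, about 0.16 kg, standing upright; origin at the centre of its underside. The three tins are alike and start askew on the tray, well off the rim, this one in the middle.
- tin_c: rectangular plain metal tea tin with a flat lid, 70 mm long (its own x) x 45 mm wide (its own y) x 75 mm tall, about 0.16 kg, standing upright; origin at the centre of its underside. The three tins are alike and start askew on the tray, well off the rim, this one nearest the push-handle end.
- drawer (a joint): m the drawer under the tray is out: 0 shut, 0.24 the stop; slides along cart -x. Starts 4 to 20 mm out. Self-closing: a spring of 80 N/m pulls it shut (9 N at the stamped line), with 2 N of friction; let go, it runs back nearly shut. At 0.110 the stamped line is level with the tray's edge
- drawer_handle (a point): middle of the drawer's round steel bar handle: 10 mm thick, 150 mm long, level along cart y, 45 mm in front of the drawer's front panel (40 mm clear gap), 18 mm below the tray floor, 34 below the rim's top; its posts are 66 mm either side of the middle. Moves with the drawer. Nothing tall stands on the tray within 50 mm of that end
- mark_line (a point): point midway between the two dark lines, 6 mm wide and 24 mm long, stamped across the drawer's folded side rims beside the cross divider that closes off its front compartment; 10 mm below the tray floor, moves with the drawer, hidden under the tray while it is shut
- tray_edge (a point): middle of the tray's outer edge at the drawer end, at the height of the tray floor; the stamped line must come straight below this edge (mark_line and tray_edge at the same cart x). The middle of the bar handle is 56.5 mm out from this edge with the drawer shut and 166.5 mm out with the line level
- blender_base: bystander, leave it where it stands: black plastic blender motor base, about 148 mm across, 150 mm tall, origin at the centre of its underside.
- glass_jug: bystander, leave it where it stands: upturned glass blender jug, 118 mm across plus a handle, 185 mm tall, origin at the centre of its rim on the tray.
- lidded_tub: bystander, leave it where it stands: clear plastic tub with a white lid, 110 x 94 x 73 mm, origin at the centre of its underside.
- scraper: bystander, leave it where it stands: red silicone scraper 250 mm long, lying across the drawer end of the tray, 12 mm high, origin under its middle.
- sieve: bystander, leave it where it stands: small steel sieve lying dome up, rim 84 mm across, 40 mm high, with a 100 mm handle, origin at the centre of its rim on the tray.
- salt_shaker: bystander, leave it where it stands: glass salt shaker with a steel cap, 42 mm across, 62 mm tall, beside the tins, origin at the centre of its underside.
- pepper_mill: bystander, leave it where it stands: small dark wooden pepper mill, 42 mm across, 70 mm tall, beside the tins, origin at the centre of its underside.
Mind the look-alikes: they are no part of the job. What is shaped like the tin_a but yellow is not meant. Leave any purple look-alike of the tin_c alone.

How it is judged:
By the outcome, as a careful person would: the job done as asked, in the order asked, and still so for the second after the job is handed in, while the arm keeps its last pose, push and grip.
It also fails if it takes over 72 s, if anything falls off the work surface, if the arm or the gripper's body presses on something with over 40 N, if the wrist force passes 120 N, or if a joint passes its speed limit or range.

## Working session

There is one attempt and no reset: what is moved stays moved. The work goes in short steps, Python scripts to look and compute and a shell command to move; the robot and the scene stay as the last step left them, time stands still between calls to the robot, and variables do not carry over. Pictures are saved under pics/ and viewed, at most 10 in all, crops included, and the job is handed in when it is done.

```bash
ls; mkdir -p pics
python3 - <<'E'
from bench import *
import cv2
for n in ("side","top"):
    c=camera(n); cv2.imwrite(f"pics/{n}0.png",cv2.cvtColor(c["color"],cv2.COLOR_RGB2BGR))
    print(n,c["mtx"].tolist() if hasattr(c["mtx"],'tolist') else c["mtx"],c["k1"],c["extrinsics"])
s=state(); print(s["ee_pos"],s["orientation"],s["time_s"])
E
```

```text
pics
side [[409.63865002451803, 0.0, 274.4715169329791], [0.0, 409.63865002451803, 204.9688211786365], [0.0, 0.0, 1.0]] -0.08801976384922244 [[ 8.60486715e-01 -5.09366640e-01 -1.04037842e-02 -4.41172279e+02]
 [-2.98270067e-01 -4.87110254e-01 -8.20827977e-01  1.99266252e+02]
 [ 4.13034599e-01  7.09414707e-01 -5.71080724e-01  8.12691417e+02]
 [ 0.00000000e+00  0.00000000e+00  0.00000000e+00  1.00000000e+00]]
top [[544.0886400520872, 0.0, 274.1841266455295], [0.0, 544.0886400520872, 206.50050712892707], [0.0, 0.0, 1.0]] -0.09931886630805822 [[ 1.39591816e-02 -9.99845906e-01  1.06444922e-02 -5.98869349e+01]
 [-9.96876219e-01 -1.47437692e-02 -7.75914050e-02  4.87410294e+02]
 [ 7.77363885e-02 -9.52812858e-03 -9.96928417e-01  1.28542771e+03]
 [ 0.00000000e+00  0.00000000e+00  0.00000000e+00  1.00000000e+00]]
[252.20336321 598.49529023 237.94544067] [[-9.21567151e-01  3.88218695e-01 -4.81547364e-04]
 [ 3.88218978e-01  9.21566050e-01 -1.42849014e-03]
 [-1.10788876e-04 -1.50339541e-03 -9.99998864e-01]] 0.1
```

View pics/side0.png

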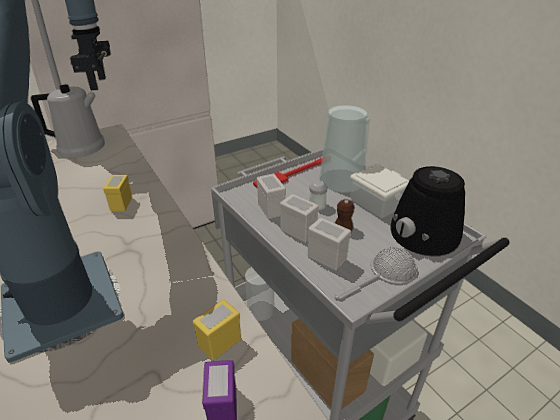

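View pics/top0.png

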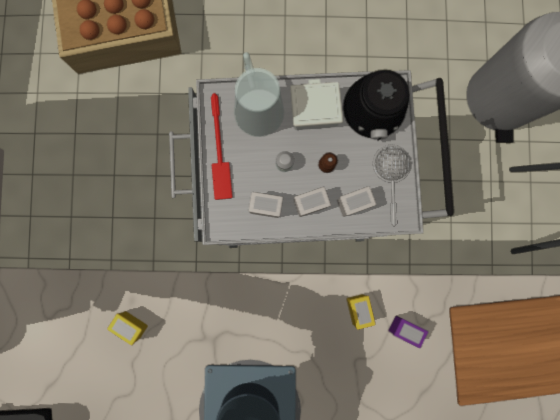

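The side view shows the tins on the cart, with the yellow and purple look-alikes on the counter. In the top view the drawer end is on the left (world +y) and the near rim is at the bottom. The tins a, b and c are at about (266,204), (313,201) and (358,201), and the handle is at x≈173, rows 135–195.

```bash
cat > h.py <<'E'
from bench import *
import cv2, numpy as np
def ray(c,px,z):
    k=np.array(c["mtx"]);E=np.array(c["extrinsics"]);px=np.atleast_2d(np.float64(px))
    n=cv2.undistortPoints(px.reshape(-1,1,2),k,np.array([c["k1"],0,0,0.]),None).reshape(-1,2) 
    R,t=E[:3,:3],E[:3,3]; o=-R.T@t
    d=np.c_[n,np.ones(len(n))]@R
    return (o+d*((z-o[2])/d[:,2])[:,None])[:,:2]
def proj(c,P):
    E=np.array(c["extrinsics"])
    return cv2.projectPoints(np.float64(P).reshape(-1,1,3),cv2.Rodrigues(E[:3,:3])[0],E[:3,3],np.array(c["mtx"]),np.array([c["k1"],0,0,0.]))[0].reshape(-1,2)
def save(c,f,box=None,s=1):
    im=cv2.cvtColor(c["color"],cv2.COLOR_RGB2BGR)
    if box: x0,y0,x1,y1=box; im=im[y0:y1,x0:x1]
    cv2.imwrite(f,cv2.resize(im,None,fx=s,fy=s,interpolation=cv2.INTER_CUBIC))
E
python3 - <<'E'
from h import *
c=camera("top"); np.save("top0.npy",c["color"])
save(c,"pics/topcrop.png",(165,65,430,250),3)
E
```

```text
(no output)
```

View pics/topcrop.png

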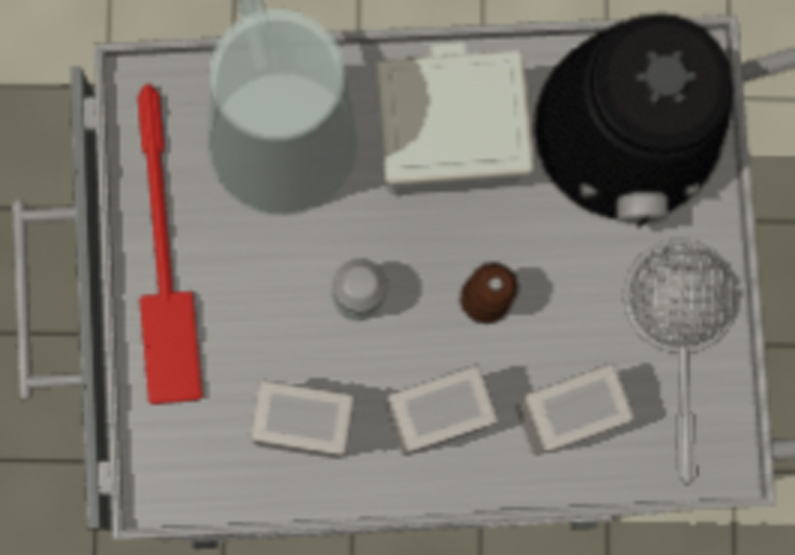

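The crop shows the outer rim corners at crop pixels (97,46), (738,20), (773,503) and (117,535). It also shows the lid corners of the tins and the handle bar running from (17,203) to (25,397).

Run:
```python
from h import *
c=camera("top")
f=lambda p:np.array(p)/3+[165,65]-1/3
W=ray(c,f([(97,46),(738,20),(773,503),(117,535)]),86)
L=np.array([(-250,190),(250,190),(250,-190),(-250,-190)],float)
print(W, [np.linalg.norm(W[i]-W[i-1]) for i in range(4)])
Lc=L-L.mean(0);Wc=W-W.mean(0)
U,S,Vt=np.linalg.svd(Lc.T@Wc); R=(U@Vt).T; o=W.mean(0); print("cart o",o,"xaxis",R[:,0],"yaw",np.arctan2(R[1,0],R[0,0]),"res",Wc-Lc@R.T)
np.savez("cart.npz",R=R,o=o)
hsv=cv2.cvtColor(c["color"],cv2.COLOR_RGB2HSV)
T={'a':[(262,381),(352,398),(344,454),(252,438)],'b':[(390,408),(480,368),(495,413),(408,452)],'c':[(524,405),(615,368),(632,413),(545,450)]}
for n,p in T.items():
    w=ray(c,f(p),145); (ce,sz,an)=cv2.minAreaRect(np.float32(w)); cc=w.mean(0)
    d=w[1]-w[0]; print(n,"world",cc,"cart",(cc-o)@R,sz,"long yaw",np.degrees(np.arctan2(d[1],d[0])),"len",np.linalg.norm(d))
h=ray(c,f([(17,203),(25,397)]),54);print("handle",h,(h-o)@R)
for n,p,z in[("salt",(358,285),62+70),("mill",(490,290),140),("scr",(175,402),75),("sievetip",(688,482),80)]: print(n,(ray(c,f([p]),z)-o)@R)
```

```text
[[ 776.08682274  131.79582056]
 [ 807.25279751 -369.40698647]
 [ 428.68626647 -392.41754481]
 [ 397.75098667  106.30048083]] [np.float64(379.19390448861714), np.float64(502.17085912408686), np.float64(379.2652161987481), np.float64(499.67655602083636)]
cart o [ 602.44421834 -130.93205747] xaxis [ 0.0627051 -0.9980321] yaw -1.5080500611780125 res [[-0.30721921  1.30588418]
 [-0.4937948  -0.88087342]
 [ 0.19187172 -0.06349348]
 [ 0.60914229 -0.36151727]]
a world [483.78215139 -32.77644611] cart [-105.40316769 -112.27369424] (67.45245361328125, 41.942474365234375) long yaw -99.88994132564898 len 66.25516316041737
b world [ 490.75047769 -134.54969682] cart [  -3.39324707 -111.70078285] (34.35784149169922, 72.85961151123047) long yaw -65.15232486980128 len 71.66301443426332
c world [ 493.1544405  -233.27842872] cart [  95.29193718 -115.49234588] (35.89523696899414, 72.1106948852539) long yaw -67.10466109719104 len 72.11068323095336
handle [[657.96167535 195.74305901]
 [504.31090949 184.58543168]] [[-322.55102442   75.89240022]
 [-321.05004094  -78.15563626]]
salt [[-59.99693417 -15.29818549]]
mill [[ 36.06502119 -24.74745895]]
scr [[-202.45677903  -89.73979785]]
sievetip [[ 186.81113201 -170.3177017 ]]
```

```bash
python3 -m handwheel '[0.05,-0.15,0,0,0,-0.08,0.8, 0.1,-0.3,0,0,0,-0.157,0.8, 0.1,-0.3,0,0,0,-0.157,0.8, 0.1,-0.3,0,0,0,-0.157,0.8, 0.1,-0.3,0,0,0,-0.157,0.8, 0.1,-0.3,0,0,0,-0.157,0.8, 0.1,-0.3,0,0,0,-0.157,0.8, 0.1,-0.3,0,0,0,-0.157,0.8]' 10
```

```text
time_s: 0.87
ee_pos: [333.6, 356.6, 238.9]
orientation: [[-0.796, 0.605, 0.0], [0.605, 0.796, -0.0], [-0.001, -0.0, -1.0]]
ft_force: [-0.5, -0.0, -0.4]
grip_width: 0.803
finger_force: 0.0
```

```bash
python3 -m handwheel '[0.1,-0.3,0,0,0,-0.157,0.8, 0.1,-0.3,0,0,0,-0.157,0.8, 0.1,-0.3,0,0,0,-0.157,0.8, 0.1,-0.3,0,0,0,-0.157,0.8, 0.1,-0.3,0,0,0,-0.157,0.8, 0.1,-0.3,0,0,0,-0.157,0.8, 0.1,-0.3,0,0,0,-0.157,0.8, 0.1,-0.3,0,0,0,-0.157,0.8]' && python3 -m handwheel '[0.097,-0.314,0,0,0,-0.153,0.8, 0.097,-0.314,0,0,0,-0.153,0.8, 0.097,-0.314,0,0,0,-0.153,0.8, 0.097,-0.314,0,0,0,-0.153,0.8, 0.097,-0.314,0,0,0,-0.153,0.8, 0.097,-0.314,0,0,0,-0.153,0.8, 0.097,-0.314,0,0,0,-0.153,0.8, 0.097,-0.314,0,0,0,-0.153,0.8]'
python3 - <<'E'
from h import *
c=camera("wrist"); save(c,"pics/w1.png")
o=np.array([490.8,-134.5])
a=np.radians(-65.15)
u=np.array([np.cos(a),np.sin(a)]);v=np.array([-u[1],u[0]])
P=[np.r_[o+u*x*35+v*y*22.5,145] for x,y in((1,1),(1,-1),(-1,-1),(-1,1))]
print(proj(c,P), state()["ee_pos"])
E
```

```text
time_s: 1.53
ee_pos: [413.4, 118.3, 238.9]
orientation: [[-0.625, 0.78, 0.001], [0.78, 0.625, 0.0], [-0.0, 0.001, -1.0]]
ft_force: [-0.2, 1.0, -0.1]
grip_width: 0.798
finger_force: 0.0
time_s: 2.2
ee_pos: [491.8, -133.6, 238.7]
orientation: [[-0.423, 0.906, 0.001], [0.906, 0.423, -0.002], [-0.002, 0.0, -1.0]]
ft_force: [0.3, 0.5, -0.5]
grip_width: 0.802
finger_force: 0.0
[[305.05861015 250.57054522]
 [251.97507401 250.38415329]
 [249.69095601 168.84403356]
 [307.72987945 169.05430478]] [ 491.18656872 -131.08573763  238.35151805]
```

View pics/w1.png

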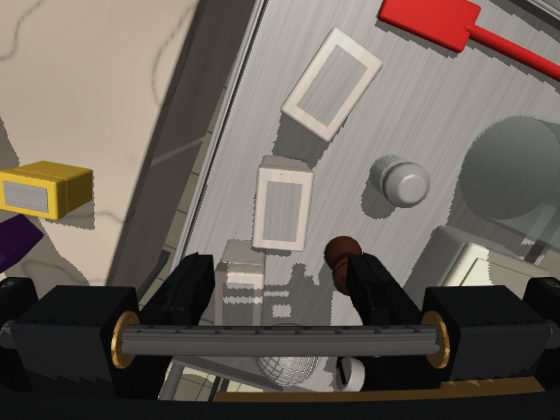

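The wrist view has tin b's lid at about (252–313, 166–250), within 4 px of the prediction, so it is safe to descend.

```bash
python3 -m handwheel '[0.003,0.001,-0.045,0,0,0,0.8, 0.003,0.001,-0.09,0,0,0,0.8, 0.003,0.001,-0.135,0,0,0,0.8, 0.003,0.001,-0.178,0,0,0,0.8, 0.003,0.001,-0.178,0,0,0,0.8, 0.003,0.001,-0.178,0,0,0,0.8, 0.003,0.001,-0.178,0,0,0,0.3, 0.003,0.001,-0.178,0,0,0,0.3]' 15 && python3 -m handwheel '[0,0,0,0,0,0,0.3, 0,0,0,0,0,0,0.3, 0,0,0,0,0,0,0.3, 0,0,0,0,0,0,0.3, 0,0,0,0,0,0,0.3, 0,0,0,0,0,0,0.3, 0,0,0,0,0,0,0.3, 0,0,0,0,0,0,0.3]'
```

```text
time_s: 2.92
ee_pos: [494.2, -130.7, 98.5]
orientation: [[-0.426, 0.905, 0.004], [0.905, 0.426, 0.0], [-0.002, 0.003, -1.0]]
ft_force: [0.1, -0.4, 0.2]
grip_width: 0.673
finger_force: 0.0
time_s: 3.58
ee_pos: [493.5, -131.3, 97.9]
orientation: [[-0.424, 0.905, 0.002], [0.905, 0.424, 0.0], [-0.001, 0.002, -1.0]]
ft_force: [-1.9, 2.4, 8.7]
grip_width: 0.525
finger_force: 14.5
```

```bash
python3 -m handwheel '[-0.01,-0.002,0.001,0,0,-0.06,0.3, -0.02,-0.004,0.001,0,0,-0.12,0.3, -0.03,-0.006,0.001,0,0,-0.18,0.3, -0.04,-0.008,0.001,0,0,-0.239,0.3, -0.05,-0.010,0.001,0,0,-0.239,0.3, -0.06,-0.012,0.001,0,0,-0.239,0.3, -0.06,-0.012,0.001,0,0,-0.239,0.3, -0.06,-0.012,0.001,0,0,-0.239,0.3]'
python3 - <<'E'
from h import *
s=[state() for _ in range(1)][0]; print(s["ft_force"],s["ee_pos"])
E
```

```text
time_s: 4.25
ee_pos: [443.9, -141.5, 97.8]
orientation: [[-0.065, 0.998, -0.0], [0.998, 0.065, 0.0], [0.0, -0.0, -1.0]]
ft_force: [-2.6, -0.3, 12.2]
grip_width: 0.519
finger_force: 14.4
[-2.62748126 -0.33205736 12.1719994 ] [ 443.9097694  -141.45875542   97.78150058]
```

```bash
python3 -m handwheel '[-0.001,0,0.002,0,0,0,0.3, -0.002,0,0.002,0,0,0,0.3, -0.003,0,0.002,0,0,0,0.3, -0.004,0,0.002,0,0,0,0.3, -0.005,0,0.002,0,0,0,0.3, -0.006,0,0.002,0,0,0,0.3, -0.006,0,0.002,0,0,0,0.3, -0.006,0,0.002,0,0,0,0.3]'
```

```text
time_s: 4.92
ee_pos: [442.2, -140.0, 99.2]
orientation: [[-0.066, 0.998, 0.004], [0.998, 0.066, 0.0], [0.0, 0.004, -1.0]]
ft_force: [7.9, 4.6, 0.0]
grip_width: 0.516
finger_force: 14.5
```

```bash
python3 -m handwheel '[0,0,0,0,0,0,0.8, 0,0,0,0,0,0,0.8, 0,0,0,0,0,0,0.8, 0,0,0,0,0,0,0.8, 0,0,0,0,0,0,0.8, 0,0,0.05,0,0,0,0.8, 0,0,0.1,0,0,0,0.8, 0,0,0.13,0,0,0,0.8]' && python3 -m handwheel '[0.07,-0.114,0,0,0,0.07,0.8, 0.07,-0.114,0,0,0,0.14,0.8, 0.07,-0.114,0,0,0,0.214,0.8, 0.07,-0.114,0,0,0,0.214,0.8, 0.07,-0.114,0,0,0,0.214,0.8, 0.07,-0.114,0,0,0,0.214,0.8, 0.07,-0.114,0,0,0,0.214,0.8, 0.07,-0.114,0,0,0,0.214,0.8]'
python3 - <<'E'
from h import *
c=camera("wrist"); save(c,"pics/w2.png")
o=np.array([493.2,-233.3])
a=np.radians(-67.1)
u=np.array([np.cos(a),np.sin(a)]);v=np.array([-u[1],u[0]])
P=[np.r_[o+u*x*35+v*y*22.5,145] for x,y in((1,1),(1,-1),(-1,-1),(-1,1))]
print(proj(c,P), state()["ee_pos"])
E
```

```text
time_s: 5.58
ee_pos: [439.8, -141.9, 205.2]
orientation: [[-0.062, 0.998, 0.001], [0.998, 0.062, -0.001], [-0.001, 0.001, -1.0]]
ft_force: [1.4, -0.4, 0.1]
grip_width: 0.801
finger_force: 0.0
time_s: 6.25
ee_pos: [495.1, -230.9, 202.5]
orientation: [[-0.389, 0.921, -0.001], [0.921, 0.389, 0.001], [0.001, -0.0, -1.0]]
ft_force: [-0.6, -0.7, -0.4]
grip_width: 0.801
finger_force: 0.0
[[306.84850967 274.0887316 ]
 [246.09419386 273.99907397]
 [242.47094086 181.83533469]
 [309.9005979  181.90067206]] [ 495.27342367 -231.02587717  202.64219816]
```

View pics/w2.png

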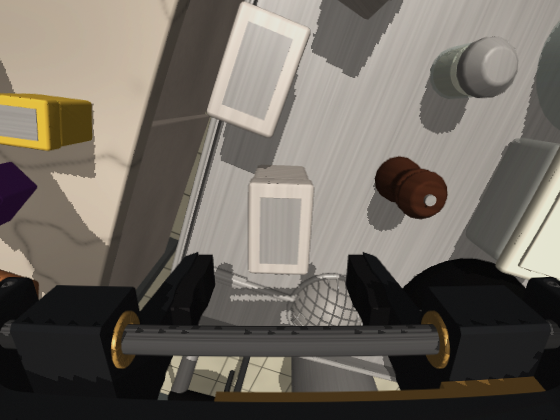

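Tin c's lid is at (248–313, 181–274) as predicted, and b stands close to the rim at the upper left. Next I grip c.

```bash
python3 -m handwheel '[0,0,-0.045,0,0,0,0.8, 0,0,-0.09,0,0,0,0.8, 0,0,-0.13,0,0,0,0.8, 0,0,-0.13,0,0,0,0.8, 0,0,-0.13,0,0,0,0.3, 0,0,-0.13,0,0,0,0.3, 0,0,-0.13,0,0,0,0.3, 0,0,-0.13,0,0,0,0.3]' 15 && python3 -m handwheel '[0,0,0,0,0,0,0.3, 0,0,0,0,0,0,0.3, 0,0,0,0,0,0,0.3, 0,0,0,0,0,0,0.3, 0,0,0.001,0,0,0,0.3, 0,0,0.002,0,0,0,0.3, 0,0,0.003,0,0,0,0.3, 0,0,0.003,0,0,0,0.3]'
```

```text
time_s: 6.97
ee_pos: [496.8, -232.8, 100.7]
orientation: [[-0.389, 0.921, 0.003], [0.921, 0.389, -0.001], [-0.002, 0.002, -1.0]]
ft_force: [-0.7, -0.3, 0.4]
grip_width: 0.522
finger_force: 0.6
time_s: 7.63
ee_pos: [495.6, -232.1, 101.3]
orientation: [[-0.389, 0.921, 0.0], [0.921, 0.389, 0.0], [-0.0, 0.0, -1.0]]
ft_force: [-0.4, 0.1, -2.1]
grip_width: 0.511
finger_force: 14.9
```

```bash
python3 -m handwheel '[0,0,-0.0015,0,0,-0.07,0.3, 0,0,-0.0015,0,0,-0.14,0.3, -0.01,0.004,-0.0015,0,0,-0.214,0.3, -0.025,0.01,-0.0015,0,0,-0.214,0.3, -0.04,0.015,-0.0015,0,0,-0.214,0.3, -0.055,0.0195,-0.0015,0,0,-0.214,0.3, -0.055,0.0195,-0.0015,0,0,-0.214,0.3, -0.055,0.0195,-0.0015,0,0,-0.214,0.3]'
python3 -m handwheel '[-0.002,0,0,0,0,0,0.3, -0.004,0,0,0,0,0,0.3, -0.006,0,0,0,0,0,0.3, -0.007,0,0,0,0,0,0.3, -0.008,0,0,0,0,0,0.3, -0.009,0,0,0,0,0,0.3, -0.009,0,0,0,0,0,0.3, -0.009,0,0,0,0,0,0.3]'
```

```text
time_s: 8.3
ee_pos: [450.6, -216.3, 100.4]
orientation: [[-0.063, 0.998, -0.001], [0.998, 0.063, 0.001], [0.001, -0.001, -1.0]]
ft_force: [-5.8, 2.9, 12.0]
grip_width: 0.51
finger_force: 15.0
time_s: 8.97
ee_pos: [446.2, -217.1, 100.5]
orientation: [[-0.064, 0.998, 0.003], [0.998, 0.064, -0.001], [-0.002, 0.003, -1.0]]
ft_force: [5.9, -0.7, 3.8]
grip_width: 0.507
finger_force: 15.0
```

```bash
python3 -m handwheel '[0.001,0.001,0,0,0,0,0.3, 0.001,0.002,0,0,0,0,0.3, 0.001,0.003,0,0,0,0,0.3, 0.001,0.004,0,0,0,0,0.3, 0.001,0.005,0,0,0,0,0.3, 0.001,0.006,0,0,0,0,0.3, 0.001,0.006,0,0,0,0,0.3, 0.001,0.006,0,0,0,0,0.3]'
python3 - <<'E'
from h import *
c=camera("top"); save(c,"pics/t3.png",(240,180,400,250),4)
E
```

```text
time_s: 9.63
ee_pos: [446.0, -213.6, 100.5]
orientation: [[-0.062, 0.998, 0.002], [0.998, 0.062, -0.003], [-0.003, 0.002, -1.0]]
ft_force: [3.4, -4.1, 5.5]
grip_width: 0.507
finger_force: 15.0
```

View pics/t3.png

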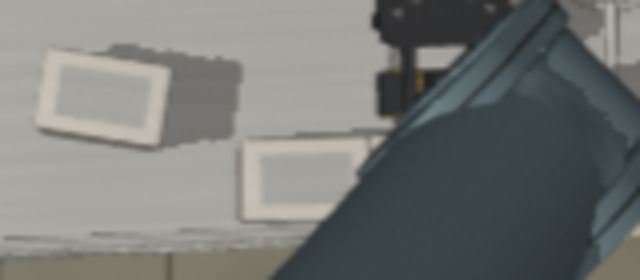

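c is pressed against b, with b's lid at crop (243–368, 140–220), and a is still askew at (40–170, 50–150). Next I release c and go to a.

```bash
python3 -m handwheel '[0,0,0,0,0,0,0.8, 0,0,0,0,0,0,0.8, 0,0,0,0,0,0,0.8, 0,0,0,0,0,0,0.8, 0,0,0,0,0,0,0.8, 0,0,0.05,0,0,0,0.8, 0,0,0.1,0,0,0,0.8, 0,0,0.13,0,0,0,0.8]' && python3 -m handwheel '[0.054,0.225,0,0,0,-0.07,0.8, 0.054,0.225,0,0,0,-0.149,0.8, 0.054,0.225,0,0,0,-0.149,0.8, 0.054,0.225,0,0,0,-0.149,0.8, 0.054,0.225,0,0,0,-0.149,0.8, 0.054,0.225,0,0,0,-0.149,0.8, 0.054,0.225,0,0,0,-0.149,0.8, 0.054,0.225,0,0,0,-0.149,0.8]'
python3 - <<'E'
from h import *
c=camera("wrist"); save(c,"pics/w4.png")
o=np.array([483.8,-32.8])
a=np.radians(-99.9)
u=np.array([np.cos(a),np.sin(a)]);v=np.array([-u[1],u[0]])
P=[np.r_[o+u*x*35+v*y*22.5,145] for x,y in((1,1),(1,-1),(-1,-1),(-1,1))]
print(proj(c,P), state()["ee_pos"])
E
```

```text
time_s: 10.35
ee_pos: [445.4, -212.5, 206.5]
orientation: [[-0.062, 0.998, 0.001], [0.998, 0.062, -0.001], [-0.001, 0.001, -1.0]]
ft_force: [0.9, -0.4, -0.5]
grip_width: 0.8
finger_force: 0.0
time_s: 11.02
ee_pos: [487.9, -32.8, 203.8]
orientation: [[0.171, 0.985, -0.001], [0.985, -0.171, -0.001], [-0.001, -0.0, -1.0]]
ft_force: [-0.3, -0.7, -0.1]
grip_width: 0.8
finger_force: 0.0
[[304.75653807 272.00799796]
 [244.24964773 271.87234425]
 [240.52428079 179.94472332]
 [307.67056918 180.05782627]] [487.87372429 -33.29806943 203.88512504]
```

View pics/w4.png

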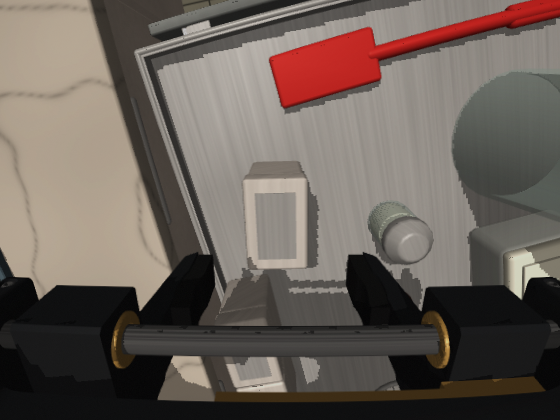

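Tin a's lid is at (245–307, 178–270), centred as predicted, and the shaker is clear. I can grip it.

```bash
python3 -m handwheel '[0,0,-0.045,0,0,0,0.8, 0,0,-0.09,0,0,0,0.8, 0,0,-0.131,0,0,0,0.8, 0,0,-0.131,0,0,0,0.8, 0,0,-0.131,0,0,0,0.3, 0,0,-0.131,0,0,0,0.3, 0,0,-0.131,0,0,0,0.3, 0,0,-0.131,0,0,0,0.3]' 15 && python3 -m handwheel '[0,0,0,0,0,0,0.3, 0,0,0,0,0,0,0.3, 0,0,0,0,0,0,0.3, 0,0,0,0,0,0,0.3, 0,0,0.001,0,0,0,0.3, 0,0,0.002,0,0,0,0.3, 0,0,0.002,0,0,0,0.3, 0,0,0.002,0,0,0,0.3]'
```

```text
time_s: 11.73
ee_pos: [489.5, -31.9, 100.8]
orientation: [[0.17, 0.985, 0.003], [0.985, -0.17, 0.001], [0.001, 0.003, -1.0]]
ft_force: [-1.5, -0.6, -1.0]
grip_width: 0.521
finger_force: 0.3
time_s: 12.4
ee_pos: [488.5, -31.7, 100.9]
orientation: [[0.17, 0.985, 0.0], [0.985, -0.17, 0.0], [0.0, 0.0, -1.0]]
ft_force: [-0.0, 0.3, -1.7]
grip_width: 0.508
finger_force: 15.0
```

```bash
python3 -m handwheel '[0,0,-0.001,0,0,0.07,0.3, -0.01,0,-0.001,0,0,0.149,0.3, -0.02,-0.01,-0.001,0,0,0.149,0.3, -0.03,-0.02,-0.001,0,0,0.149,0.3, -0.045,-0.03,-0.001,0,0,0.149,0.3, -0.0585,-0.0365,-0.001,0,0,0.149,0.3, -0.0585,-0.0365,-0.001,0,0,0.149,0.3, -0.0585,-0.0365,-0.001,0,0,0.149,0.3]'
python3 -m handwheel '[-0.001,0,0,0,0,0,0.3, -0.002,0,0,0,0,0,0.3, -0.003,0,0,0,0,0,0.3, -0.004,0,0,0,0,0,0.3, -0.005,0,0,0,0,0,0.3, -0.006,0,0,0,0,0,0.3, -0.007,0,0,0,0,0,0.3, -0.007,0,0,0,0,0,0.3]'
```

```text
time_s: 13.07
ee_pos: [440.8, -62.6, 100.6]
orientation: [[-0.06, 0.998, -0.0], [0.998, 0.06, -0.0], [-0.0, -0.0, -1.0]]
ft_force: [-4.2, -3.1, 13.5]
grip_width: 0.508
finger_force: 15.0
time_s: 13.73
ee_pos: [437.5, -61.7, 100.7]
orientation: [[-0.061, 0.998, 0.004], [0.998, 0.061, -0.001], [-0.001, 0.004, -1.0]]
ft_force: [2.7, -0.9, 4.9]
grip_width: 0.511
finger_force: 15.0
```

```bash
python3 -m handwheel '[-0.001,-0.001,0,0,0,0,0.3, -0.001,-0.002,0,0,0,0,0.3, -0.001,-0.003,0,0,0,0,0.3, -0.001,-0.004,0,0,0,0,0.3, -0.001,-0.005,0,0,0,0,0.3, -0.001,-0.006,0,0,0,0,0.3, -0.001,-0.007,0,0,0,0,0.3, -0.001,-0.007,0,0,0,0,0.3]'
python3 - <<'E'
from h import *
c=camera("top"); save(c,"pics/t5.png",(240,180,400,250),4); save(camera("side"),"pics/s5.png",(230,150,390,290),4)
E
```

```text
time_s: 14.4
ee_pos: [436.1, -65.6, 100.7]
orientation: [[-0.063, 0.998, 0.002], [0.998, 0.063, 0.002], [0.002, 0.002, -1.0]]
ft_force: [-0.0, 5.0, 10.1]
grip_width: 0.508
finger_force: 15.0
```

View pics/t5.png

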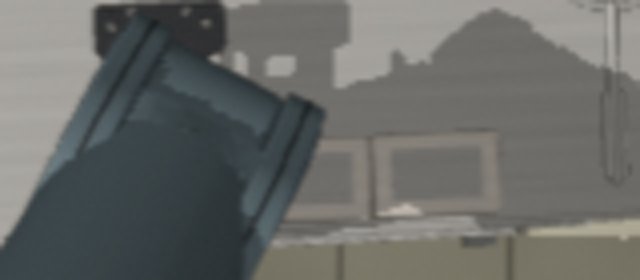

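The view shows b and c near each other, with the seam at crop x≈370. The contact with a is uncertain because the force could be floor friction, so I lift slightly and keep pushing.

```bash
python3 -m handwheel '[0,-0.001,0.001,0,0,0,0.3, 0,-0.002,0.001,0,0,0,0.3, 0,-0.003,0.001,0,0,0,0.3, 0,-0.004,0.001,0,0,0,0.3, 0,-0.005,0.001,0,0,0,0.3, 0,-0.006,0.001,0,0,0,0.3, 0,-0.007,0.001,0,0,0,0.3, 0,-0.007,0.001,0,0,0,0.3]'
```

```text
time_s: 15.17
ee_pos: [436.4, -72.2, 100.9]
orientation: [[-0.063, 0.998, 0.002], [0.998, 0.063, -0.0], [-0.0, 0.002, -1.0]]
ft_force: [5.2, 2.4, -1.4]
grip_width: 0.508
finger_force: 15.0
```

```bash
python3 -m handwheel '[0,-0.001,0,0,0,0,0.3, 0,-0.002,0,0,0,0,0.3, 0,-0.003,0,0,0,0,0.3, 0,-0.004,0,0,0,0,0.3, 0,-0.005,0,0,0,0,0.3, 0,-0.006,0,0,0,0,0.3, 0,-0.006,0,0,0,0,0.3, 0,-0.006,0,0,0,0,0.3]'
python3 -m handwheel '[0,0,-0.001,0,0,0,0.3, 0,0,-0.001,0,0,0,0.8, 0,0,-0.001,0,0,0,0.8, 0,0,-0.001,0,0,0,0.8, 0,0,-0.001,0,0,0,0.8, 0,0,-0.001,0,0,0,0.8, 0,0,0.05,0,0,0,0.8, 0,0,0.1,0,0,0,0.8]'
python3 -m handwheel '[0.05,-0.01,0.05,0,0,0,0, 0.1,-0.01,0.1,0,0,0,0, 0.15,-0.01,0.12,0,0,0,0, 0.15,-0.01,0.12,0,0,0,0, 0.15,-0.01,0.12,0,0,0,0, 0.15,-0.01,0.12,0,0,0,0, 0.15,-0.01,0.12,0,0,0,0, 0.15,-0.01,0.12,0,0,0,0]'
python3 - <<'E'
from h import *
c=camera("top"); save(c,"pics/t6.png",(240,180,400,250),5)
w=camera("wrist");save(w,"pics/w6.png")
E
```

```text
time_s: 15.83
ee_pos: [436.7, -76.4, 100.9]
orientation: [[-0.064, 0.998, 0.002], [0.998, 0.064, 0.0], [0.0, 0.003, -1.0]]
ft_force: [5.0, 3.5, -1.1]
grip_width: 0.512
finger_force: 15.0
time_s: 16.5
ee_pos: [432.9, -77.5, 180.0]
orientation: [[-0.062, 0.998, -0.007], [0.998, 0.062, -0.002], [-0.001, -0.007, -1.0]]
ft_force: [0.8, 1.1, -0.1]
grip_width: 0.802
finger_force: 0.0
time_s: 17.17
ee_pos: [553.3, -85.2, 275.6]
orientation: [[-0.062, 0.998, -0.003], [0.998, 0.062, 0.0], [0.001, -0.003, -1.0]]
ft_force: [0.1, -0.5, -0.0]
grip_width: 0.219
finger_force: 0.0
```

View pics/t6.png

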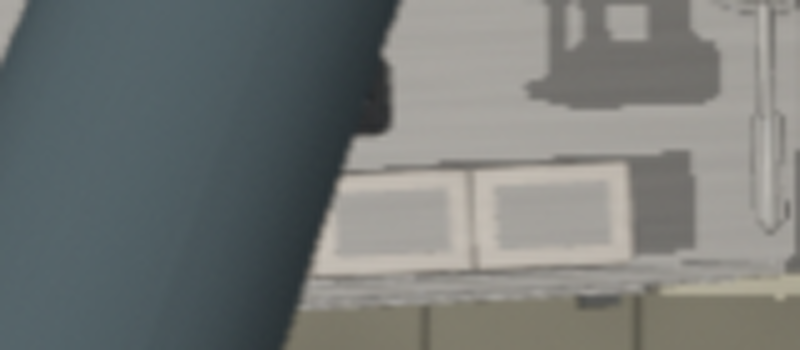

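b and c are closed up, with the seam at crop x≈472 and both lids level along the rim. I have one picture view left, so I'll check a's gap numerically. First I move the arm along toward the drawer end and away from the top view of the tins.

```bash
python3 -m handwheel '[0,0.05,0,0,0,0,0, 0,0.1,0,0,0,0,0, 0,0.15,0,0,0,0,0, 0,0.2,0,0,0,0,0, 0,0.25,0,0,0,0,0, 0,0.28,0,0,0,0,0, 0,0.28,0,0,0,0,0, 0,0.28,0,0,0,0,0]'
cat > lids.py <<'E'
from h import *
C=np.load("cart.npz")
def lids(name="top"):
    c=camera(name)
    # rectify plane z=145 to cart, 0.5 mm per pixel
    xs=np.arange(-150,150,.5); ys=np.arange(-110,-215,-.5)
    X,Y=np.meshgrid(xs,ys); w=np.c_[X.ravel(),Y.ravel()]@C["R"].T+C["o"]
    p=proj(c,np.c_[w,np.full(len(w),145.)]).reshape(*X.shape,2).astype(np.float32)
    im=cv2.remap(c["color"],p[...,0],p[...,1],cv2.INTER_LINEAR)
    hsv=cv2.cvtColor(im,cv2.COLOR_RGB2HSV)
    return im,hsv
if __name__=="__main__":
    im,hsv=lids()
    g=im[...,0].astype(int)-im[...,2]
    m=((g>8)&(im[...,0]>120)).astype(np.uint8)
    cs=cv2.findContours(m,cv2.RETR_EXTERNAL,cv2.CHAIN_APPROX_NONE)[0]
    for k in cs:
        if cv2.contourArea(k)<1500: continue
        r=cv2.minAreaRect(k); b=cv2.boundingRect(k)
        print("area",cv2.contourArea(k)/4,"c",-150+r[0][0]/2,-110-r[0][1]/2,"size",np.array(r[1])/2,"ang",r[2],"x",-150+b[0]/2,-150+(b[0]+b[2])/2)
    row=int((160-110)*2) 
    print(g[row][::4].tolist()); print(im[row,::4,0].tolist())
    cv2.imwrite("pics/rect.png",im[...,::-1])
E
python3 lids.py
```

```text
time_s: 17.93
ee_pos: [554.3, 140.3, 276.1]
orientation: [[-0.066, 0.998, -0.001], [0.998, 0.066, -0.0], [-0.0, -0.001, -1.0]]
ft_force: [1.4, -0.6, -0.2]
grip_width: 0.001
finger_force: 0.0
area 3710.625 c -23.0 -204.25 size [ 20.5 254. ] ang 90.0 x -150.0 104.5
area 625.125 c 132.74996948242188 -201.74999237060547 size [33.49999237 25.49999619] ang -0.0 x 116.0 150.0
area 9179.375 c 5.023468017578125 -162.5215950012207 size [ 50.17294312 213.1542511 ] ang 89.64412689208984 x -101.5 112.0
[8, 7, 7, 7, 7, 8, 8, 8, 7, 7, 7, 8, 8, 8, 8, 8, 8, 7, 8, 8, 8, 8, 7, 7, 7, 10, 14, 16, 16, 15, 15, 11, 9, 7, 7, 7, 7, 7, 8, 7, 7, 7, 7, 7, 7, 7, 8, 8, 8, 7, 7, 8, 7, 7, 8, 10, 15, 16, 16, 15, 15, 16, 16, 15, 15, 14, 11, 8, 8, 8, 7, 7, 7, 7, 7, 7, 8, 7, 6, 5, 5, 5, 5, 6, 6, 5, 5, 6, 5, 6, 8, 11, 13, 12, 12, 12, 13, 12, 13, 12, 10, 7, 5, 5, 5, 5, 5, 5, 5, 5, 5, 6, 5, 5, 5, 5, 5, 5, 6, 5, 5, 6, 5, 5, 5, 8, 11, 12, 12, 12, 11, 8, 6, 5, 5, 5, 6, 6, 5, 6, 5, 6, 6, 6, 6, 6, 7, 8, 8, 7]
[169, 168, 168, 168, 168, 168, 168, 168, 167, 167, 167, 167, 167, 167, 167, 167, 167, 166, 167, 167, 167, 167, 166, 166, 166, 167, 176, 191, 195, 194, 189, 175, 166, 164, 164, 164, 164, 164, 164, 164, 163, 164, 163, 163, 163, 163, 164, 164, 164, 163, 163, 163, 163, 163, 165, 173, 186, 191, 189, 178, 163, 166, 189, 194, 193, 187, 172, 165, 163, 163, 162, 162, 162, 162, 162, 162, 161, 151, 131, 115, 112, 111, 111, 112, 112, 111, 111, 112, 111, 113, 119, 129, 134, 134, 128, 119, 122, 131, 136, 134, 127, 117, 111, 111, 110, 110, 110, 110, 110, 109, 110, 110, 110, 110, 110, 111, 110, 110, 111, 111, 111, 111, 111, 111, 112, 118, 128, 132, 134, 132, 125, 117, 113, 112, 112, 112, 112, 112, 111, 112, 111, 112, 112, 112, 115, 128, 151, 161, 161, 161]
```

Run:
```python
from lids import *
im,h=lids(); g=cv2.GaussianBlur(im,(9,9),0).astype(int); d=g[...,0]-g[...,2]
r=g[...,0]
for x in (-95,-80,-65,-50,-36,-25,-10,5,20,35,47,60,75,90,105):
    i=int((x+150)*2); col=d[:,i]-np.median(d[:40,i]); j=np.where(col[20:]>3)[0][0]+20; k=[q for q in range(100,210) if col[q]<3 and q>130]
    gy=np.abs(np.gradient(r[:,i].astype(float)))
    print(x,"far",-110-j/2,"near",-110-(k[0] if k else 0)/2,"gradpk",-110-(40+np.argmax(gy[40:90]))/2)
print(state()["time_s"])
```

```text
-95 far -140.5 near -186.5 gradpk -142.5
-80 far -141.0 near -175.5 gradpk -141.0
-65 far -141.0 near -175.5 gradpk -141.5
-50 far -140.5 near -186.0 gradpk -141.0
-36 far -141.0 near -187.0 gradpk -141.0
-25 far -139.0 near -185.0 gradpk -139.5
-10 far -139.5 near -184.0 gradpk -140.5
5 far -141.0 near -184.5 gradpk -136.5
20 far -140.5 near -175.5 gradpk -137.0
35 far -140.0 near -184.0 gradpk -140.5
47 far -140.5 near -185.0 gradpk -141.0
60 far -139.5 near -185.0 gradpk -141.0
75 far -139.5 near -185.5 gradpk -140.0
90 far -140.5 near -185.0 gradpk -140.5
105 far -139.0 near -184.5 gradpk -139.0
18.0333
```

The row is closed: the seams are 70 mm apart and the far faces are level within about 1.5 mm. b and c read about 1 mm off the rim, so I'll nudge their far faces with the closed fingers.

```bash
python3 -m handwheel '[-0.079,-0.355,0,0,0,0,0, -0.079,-0.355,0,0,0,0,0, -0.079,-0.355,0,0,0,0,0, -0.079,-0.355,0,0,0,0,0, -0.079,-0.355,0,0,0,0,0, -0.079,-0.355,0,0,0,0,0, -0.079,-0.355,0,0,0,0,0, -0.079,-0.355,0,0,0,0,0]'
python3 -m handwheel '[0,0,-0.045,0,0,0,0, 0,0,-0.09,0,0,0,0, 0,0,-0.135,0,0,0,0, 0,0,-0.18,0,0,0,0, 0,0,-0.232,0,0,0,0, 0,0,-0.232,0,0,0,0, 0,0,-0.232,0,0,0,0, 0,0,-0.232,0,0,0,0]'
python3 -m handwheel '[-0.002,0,0,0,0,0,0, -0.004,0,0,0,0,0,0, -0.006,0,0,0,0,0,0, -0.007,0,0,0,0,0,0, -0.008,0,0,0,0,0,0, -0.009,0,0,0,0,0,0, -0.010,0,0,0,0,0,0, -0.010,0,0,0,0,0,0]'
```

```text
time_s: 18.7
ee_pos: [487.9, -155.9, 277.6]
orientation: [[-0.047, 0.999, 0.001], [0.999, 0.047, -0.004], [-0.004, 0.0, -1.0]]
ft_force: [0.0, -0.5, -0.2]
grip_width: 0.005
finger_force: 0.0
time_s: 19.37
ee_pos: [491.2, -146.3, 91.3]
orientation: [[-0.06, 0.998, -0.001], [0.998, 0.06, -0.001], [-0.0, -0.001, -1.0]]
ft_force: [0.1, -0.3, 0.0]
grip_width: 0.01
finger_force: 0.0
time_s: 20.03
ee_pos: [483.8, -145.0, 91.1]
orientation: [[-0.063, 0.998, -0.0], [0.998, 0.063, 0.0], [0.0, -0.0, -1.0]]
ft_force: [0.1, -0.8, -0.5]
grip_width: 0.008
finger_force: 0.0
```

```bash
python3 -m handwheel '[-0.001,0,0,0,0,0,0, -0.002,0,0,0,0,0,0, -0.003,0,0,0,0,0,0, -0.004,0,0,0,0,0,0, -0.005,0,0,0,0,0,0, -0.006,0,0,0,0,0,0, -0.006,0,0,0,0,0,0, -0.006,0,0,0,0,0,0]'
python3 -m handwheel '[-0.001,0,0,0,0,0,0, -0.002,0,0,0,0,0,0, -0.003,0,0,0,0,0,0, -0.004,0,0,0,0,0,0, -0.005,0,0,0,0,0,0, -0.005,0,0,0,0,0,0, -0.005,0,0,0,0,0,0, -0.005,0,0,0,0,0,0]'
```

```text
time_s: 20.7
ee_pos: [479.1, -145.0, 91.1]
orientation: [[-0.063, 0.998, -0.0], [0.998, 0.063, -0.0], [-0.0, -0.0, -1.0]]
ft_force: [0.9, -0.5, 0.5]
grip_width: 0.011
finger_force: 0.2
time_s: 21.37
ee_pos: [476.7, -145.0, 91.6]
orientation: [[-0.063, 0.998, 0.003], [0.998, 0.063, -0.001], [-0.001, 0.003, -1.0]]
ft_force: [5.3, 0.5, 1.1]
grip_width: 0.006
finger_force: 2.6
```

```bash
python3 -m handwheel '[0.02,0,0,0,0,0,0, 0.025,-0.04,0,0,0,0,0, 0.025,-0.087,0,0,0,0,0, 0.025,-0.087,0,0,0,0,0, 0.015,-0.087,0,0,0,0,0, 0.012,-0.087,0,0,0,0,0, 0.010,-0.087,0,0,0,0,0, 0.009,-0.087,0,0,0,0,0]'
python3 -m handwheel '[-0.001,0,0,0,0,0,0, -0.002,0,0,0,0,0,0, -0.003,0,0,0,0,0,0, -0.004,0,0,0,0,0,0, -0.004,0,0,0,0,0,0, -0.004,0,0,0,0,0,0, -0.004,0,0,0,0,0,0, -0.004,0,0,0,0,0,0]'
```

```text
time_s: 22.03
ee_pos: [482.0, -213.4, 91.0]
orientation: [[-0.064, 0.998, -0.0], [0.998, 0.064, 0.001], [0.001, -0.0, -1.0]]
ft_force: [1.1, -0.7, 0.1]
grip_width: 0.006
finger_force: 0.6
time_s: 22.7
ee_pos: [481.2, -213.7, 91.6]
orientation: [[-0.064, 0.998, 0.003], [0.998, 0.064, 0.0], [0.0, 0.003, -1.0]]
ft_force: [6.0, 1.7, 1.0]
grip_width: 0.003
finger_force: 2.9
```

```bash
python3 -m handwheel '[0.025,0,0,0,0,0,0, 0.02,0.05,0,0,0,0,0, 0.015,0.1,0,0,0,0,0, 0.012,0.15,0,0,0,0,0, 0.008,0.176,0,0,0,0,0, 0.004,0.176,0,0,0,0,0, 0,0.176,0,0,0,0,0, -0.004,0.176,0,0,0,0,0]'
python3 -m handwheel '[-0.002,0,0,0,0,0,0, -0.004,0,0,0,0,0,0, -0.006,0,0,0,0,0,0, -0.008,0,0,0,0,0,0, -0.009,0,0,0,0,0,0, -0.010,0,0,0,0,0,0, -0.010,0,0,0,0,0,0, -0.010,0,0,0,0,0,0]'
```

```text
time_s: 23.37
ee_pos: [475.7, -74.8, 91.2]
orientation: [[-0.062, 0.998, 0.0], [0.998, 0.062, -0.001], [-0.001, 0.0, -1.0]]
ft_force: [1.9, 0.9, 0.7]
grip_width: 0.003
finger_force: 0.8
time_s: 24.03
ee_pos: [471.8, -75.2, 92.4]
orientation: [[-0.062, 0.998, 0.008], [0.998, 0.062, -0.002], [-0.003, 0.007, -1.0]]
ft_force: [7.2, -0.7, 1.8]
grip_width: 0.004
finger_force: 3.9
```

```bash
python3 -m handwheel '[0.015,0,0,0,0,0,0, 0.02,0,0.05,0,0,0,0, 0.02,0,0.1,0,0,0,0, 0.02,0.05,0.15,0,0,0,0, 0.04,0.1,0.18,0,0,0,0, 0.06,0.15,0.18,0,0,0,0, 0.08,0.2,0.18,0,0,0,0, 0.1,0.24,0.18,0,0,0,0.5]'
python3 - <<'E'
from bench import *
s=state();print(s["joints"],s["ee_pos"])
E
python3 lids.py | grep area
```

```text
time_s: 24.7
ee_pos: [541.4, 105.5, 235.7]
orientation: [[-0.062, 0.998, 0.0], [0.998, 0.062, 0.001], [0.001, 0.0, -1.0]]
ft_force: [1.1, -0.3, -0.7]
grip_width: 0.055
finger_force: 0.0
[-0.7947983   0.43741454  0.68541374  1.83604015 -0.3292821   0.98350571
  0.0920965 ] [541.42893026 105.45555961 235.66295644]
area 3586.5 c -24.0 -204.25 size [ 20.5 252. ] ang 90.0 x -150.0 102.5
area 603.5 c 133.49996948242188 -202.49999237060547 size [31.99999619 23.99999619] ang -0.0 x 117.5 150.0
area 9145.0 c 4.5 -161.5 size [ 49. 214.] ang 90.0 x -102.5 112.0
```

```bash
python3 -m handwheel '[-0.045,-0.048,0,0,0,0,0, -0.09,-0.096,0,0,0,0,0, -0.1335,-0.146,0,0,0,0,0, -0.1335,-0.146,0,0,0,0,0, -0.1335,-0.146,-0.045,0,0,0,0, -0.1335,-0.146,-0.09,0,0,0,0, -0.1335,-0.146,-0.135,0,0,0,0, -0.1335,-0.146,-0.18,0,0,0,0]'
python3 -m handwheel '[0,-0.003,0,0,0,0,0, 0,-0.006,0,0,0,0,0, 0,-0.009,0,0,0,0,0, 0.001,-0.012,0,0,0,0,0, 0.001,-0.015,0,0,0,0,0, 0.001,-0.018,0,0,0,0,0, 0.001,-0.02,0,0,0,0,0, 0.001,-0.02,0,0,0,0,0]'
```

```text
time_s: 25.42
ee_pos: [433.9, -13.7, 89.4]
orientation: [[-0.062, 0.998, -0.0], [0.998, 0.062, -0.0], [-0.0, -0.0, -1.0]]
ft_force: [0.5, 0.8, 0.8]
grip_width: 0.006
finger_force: 0.0
time_s: 26.08
ee_pos: [435.8, -29.2, 91.3]
orientation: [[-0.063, 0.998, 0.001], [0.998, 0.063, 0.0], [0.0, 0.001, -1.0]]
ft_force: [-0.1, -0.8, -0.1]
grip_width: 0.01
finger_force: 0.0
```

```bash
python3 -m handwheel '[0,-0.001,0,0,0,0,0, 0,-0.002,0,0,0,0,0, 0,-0.003,0,0,0,0,0, 0,-0.004,0,0,0,0,0, 0,-0.005,0,0,0,0,0, 0,-0.006,0,0,0,0,0, 0,-0.007,0,0,0,0,0, 0,-0.007,0,0,0,0,0]'
```

```text
time_s: 26.75
ee_pos: [435.5, -34.6, 90.8]
orientation: [[-0.063, 0.998, 0.0], [0.998, 0.063, 0.0], [0.0, 0.0, -1.0]]
ft_force: [0.5, 4.3, 2.8]
grip_width: 0.006
finger_force: 1.4
```

```bash
python3 -m handwheel '[0,-0.001,0,0,0,0,0, 0,-0.002,0,0,0,0,0, 0,-0.003,0,0,0,0,0, 0,-0.004,0,0,0,0,0, 0,-0.004,0,0,0,0,0, 0,-0.004,0,0,0,0,0, 0,-0.004,0,0,0,0,0, 0,-0.004,0,0,0,0,0]'
```

```text
time_s: 27.42
ee_pos: [435.4, -38.0, 90.7]
orientation: [[-0.063, 0.998, 0.0], [0.998, 0.063, -0.0], [-0.0, 0.0, -1.0]]
ft_force: [0.2, 2.1, 0.4]
grip_width: 0.01
finger_force: 0.7
```

```bash
python3 -m handwheel '[0,0.025,0,0,0,0,0.36, 0,0.03,0.05,0,0,0,0.36, 0,0.04,0.1,0,0,-0.07,0.36, 0.04,0.09,0.12,0,0,-0.14,0.36, 0.08,0.13,0.12,0,0,-0.21,0.36, 0.11,0.17,0.12,0,0,-0.28,0.36, 0.14,0.2,0.12,0,0,-0.35,0.36, 0.16,0.22,0.12,0,0,-0.42,0.36]'
python3 -m handwheel '[0.02,0.06,0,0,0,-0.079,0.36, 0.02,0.065,0,0,0,-0.158,0.36, 0.02,0.065,0,0,0,-0.237,0.36, 0.02,0.065,0,0,0,-0.316,0.36, 0.02,0.065,0,0,0,-0.395,0.36, 0.02,0.065,0,0,0,-0.475,0.36, 0.02,0.065,0,0,0,-0.55,0.36, 0.02,0.065,0,0,0,-0.58,0.36]'
python3 - <<'E'
from h import *
C=np.load("cart.npz");o,R=C["o"],C["R"]
s=state();print(s["ee_pos"],s["orientation"],s["joints"][6])
c=camera("wrist");cv2.imwrite("pics/w7.png",cv2.cvtColor(c["color"],cv2.COLOR_RGB2BGR))
t=camera("top");cv2.imwrite("pics/t7.png",cv2.cvtColor(t["color"],cv2.COLOR_RGB2BGR))
for x in(-75,-66,0,66,75):
    w=o+R@np.array([-321.8,x]); print(x,proj(c,[[*w,52]]))
E
python3 lids.py | grep area
```

```text
time_s: 28.08
ee_pos: [565.3, 141.9, 186.6]
orientation: [[0.564, 0.826, 0.001], [0.826, -0.564, 0.0], [0.001, 0.001, -1.0]]
ft_force: [1.3, 0.7, 0.4]
grip_width: 0.365
finger_force: 0.0
time_s: 28.75
ee_pos: [579.2, 189.5, 186.3]
orientation: [[0.998, 0.056, -0.0], [0.056, -0.998, -0.002], [-0.0, 0.002, -1.0]]
ft_force: [-0.4, 0.1, -0.1]
grip_width: 0.361
finger_force: 0.0
[579.23535022 189.53684426 186.2964678 ] [[ 9.98411076e-01  5.63487950e-02 -3.70487399e-04]
 [ 5.63480992e-02 -9.98409775e-01 -1.67715434e-03]
 [-4.64403867e-04  1.65361320e-03 -9.99998525e-01]] -1.2876762690327435
-75 [[279.26067032 265.53507413]]
-66 [[279.20421965 257.56104974]]
0 [[278.75761782 193.97785034]]
66 [[278.25121804 120.77779459]]
75 [[278.17751246 110.01953285]]
area 9177.125 c 14.2550048828125 -162.49504852294922 size [208.44767761  48.96207809] ang 0.28505125641822815 x -90.0 119.0
```

Run:
```python
import cv2,numpy as np
g=cv2.imread("pics/w7.png",0).astype(int)
for r in (130,160,190,220,240): print(r,g[r,200:360:2].tolist())
```

```text
130 [139, 140, 140, 140, 141, 140, 142, 142, 141, 78, 143, 143, 143, 144, 143, 143, 142, 143, 142, 141, 141, 141, 141, 141, 141, 141, 141, 142, 141, 141, 141, 141, 139, 87, 136, 136, 133, 188, 229, 234, 187, 143, 102, 136, 136, 136, 136, 135, 135, 134, 135, 126, 102, 126, 128, 128, 128, 113, 108, 66, 77, 85, 86, 84, 83, 84, 134, 160, 160, 155, 154, 116, 120, 122, 122, 123, 123, 122, 123, 122]
160 [137, 137, 137, 137, 138, 138, 137, 138, 137, 84, 140, 138, 139, 139, 140, 142, 142, 144, 145, 146, 147, 147, 147, 145, 144, 143, 141, 140, 139, 139, 138, 138, 111, 124, 138, 139, 140, 173, 222, 236, 192, 149, 112, 140, 141, 141, 142, 141, 142, 142, 142, 116, 112, 126, 126, 125, 122, 115, 92, 51, 89, 86, 83, 48, 48, 50, 83, 90, 89, 89, 85, 115, 124, 125, 125, 124, 127, 126, 126, 125]
190 [136, 137, 137, 138, 137, 137, 137, 137, 136, 88, 138, 138, 139, 139, 140, 141, 140, 141, 141, 142, 141, 142, 142, 141, 142, 143, 142, 143, 143, 143, 142, 133, 104, 140, 138, 138, 138, 157, 210, 232, 196, 154, 105, 137, 137, 137, 138, 139, 140, 141, 143, 93, 116, 73, 80, 84, 108, 107, 72, 72, 87, 86, 67, 48,
[... 165 characters left out ...]
, 143, 143, 144, 143, 143, 144, 144, 144, 144, 145, 146, 145, 145, 97, 136, 138, 138, 139, 140, 147, 200, 228, 198, 161, 107, 143, 143, 143, 142, 140, 140, 140, 140, 140, 139, 97, 137, 140, 118, 110, 72, 89, 88, 88, 87, 86, 119, 159, 158, 157, 155, 107, 123, 123, 122, 123, 123, 124, 124, 123, 115, 87]
240 [120, 120, 120, 119, 118, 118, 119, 120, 121, 121, 120, 121, 119, 119, 120, 121, 120, 119, 120, 119, 118, 118, 119, 117, 103, 120, 115, 119, 118, 120, 120, 120, 119, 118, 117, 117, 119, 121, 194, 221, 202, 165, 108, 121, 121, 124, 122, 120, 121, 122, 123, 123, 122, 120, 121, 121, 120, 89, 90, 88, 69, 72, 87, 87, 148, 162, 159, 157, 136, 111, 123, 123, 123, 123, 122, 123, 123, 116, 118, 198]
```

View pics/w7.png

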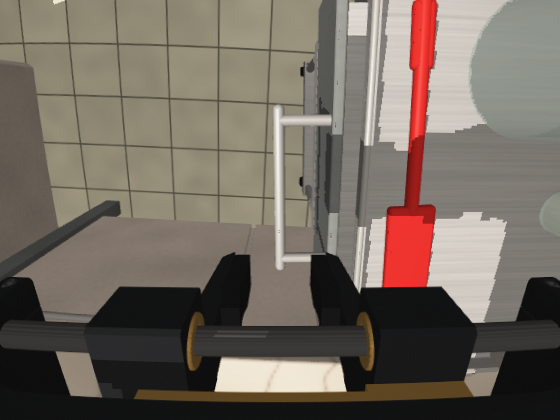

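The bar is at x≈279, rows 105–270, within 1 px of the prediction, with the fingers centred over its middle and the right finger's lane in the gap to the panel (x≈333).

```bash
python3 -m handwheel '[0,0,-0.045,0,0,0,0.36, 0,0,-0.09,0,0,0,0.36, 0,0,-0.12,0,0,0,0.36, 0,0,-0.14,0,0,0,0.36, 0,0,-0.16,0,0,0,0.36, 0,0,-0.175,0,0,0,0.36, 0,0,-0.188,0,0,0,0.36, 0,0,-0.188,0,0,0,0.36]' 40 && python3 -m handwheel '[0,0,0,0,0,0,0, 0,0,0,0,0,0,0, 0,0,0,0,0,0,0, 0,0,0,0,0,0,0, 0,0,0,0,0,0,0, 0,0,0,0,0,0,0, 0,0,0,0,0,0,0, 0,0,0,0,0,0,0]'
```

```text
time_s: 29.57
ee_pos: [578.8, 190.2, 35.0]
orientation: [[0.998, 0.063, -0.002], [0.063, -0.998, -0.0], [-0.002, 0.0, -1.0]]
ft_force: [-0.0, 0.2, -0.9]
grip_width: 0.359
finger_force: 0.0
time_s: 30.23
ee_pos: [580.1, 190.3, 37.2]
orientation: [[0.998, 0.063, 0.001], [0.063, -0.998, 0.0], [0.001, -0.0, -1.0]]
ft_force: [-0.8, 0.2, 6.6]
grip_width: 0.099
finger_force: 40.0
```

```bash
python3 -m handwheel '[0,0.008,0,0,0,0,0, -0.001,0.016,0,0,0,0,0, -0.0015,0.024,0,0,0,0,0, -0.002,0.032,0,0,0,0,0, -0.0025,0.04,0,0,0,0,0, -0.003,0.048,0,0,0,0,0, -0.0035,0.056,0,0,0,0,0, -0.004,0.064,0,0,0,0,0]' 50 && python3 -m handwheel '[-0.0005,0.008,0,0,0,0,0, -0.001,0.016,0,0,0,0,0, -0.0015,0.024,0,0,0,0,0, -0.002,0.032,0,0,0,0,0, -0.0025,0.04,0,0,0,0,0, -0.003,0.047,0,0,0,0,0, -0.0034,0.054,0,0,0,0,0, -0.0034,0.054,0,0,0,0,0]'
python3 - <<'E'
from h import *
C=np.load("cart.npz");o,R=C["o"],C["R"]
t=camera("top");im=t["color"];cv2.imwrite("pics/t8.png",cv2.cvtColor(im,cv2.COLOR_RGB2BGR))
s=state();print("cart tcp",(np.array(s["ee_pos"][:2])-o)@R,s["ft_force"])
# profile along cart x at drawer rim height z=60 for several y, intensity
xs=np.arange(-300,-235,2.)
g=cv2.cvtColor(im,cv2.COLOR_RGB2GRAY)
for y in range(-180,190,15):
    w=np.c_[xs,np.full(len(xs),y)]@R.T+o
    p=proj(t,np.c_[w,np.full(len(w),60.)]).astype(np.float32)
    print(y,cv2.remap(g,p[None,:,0],p[None,:,1],cv2.INTER_LINEAR)[0].tolist())
E
```

```text
time_s: 30.9
ee_pos: [576.9, 238.7, 37.2]
orientation: [[0.998, 0.061, 0.001], [0.061, -0.998, -0.004], [0.001, 0.004, -1.0]]
ft_force: [-0.9, -7.7, 7.0]
grip_width: 0.093
finger_force: 49.9
time_s: 31.57
ee_pos: [574.0, 282.0, 37.2]
orientation: [[0.998, 0.062, 0.001], [0.062, -0.998, -0.004], [0.001, 0.004, -1.0]]
ft_force: [-2.2, -6.5, 8.8]
grip_width: 0.095
finger_force: 49.9
cart tcp [-413.79179277   -2.43953286] [-1.36174873 -6.9181057   8.67777624]
-180 [108, 108, 107, 107, 107, 107, 106, 107, 106, 106, 106, 106, 106, 104, 96, 79, 87, 100, 105, 106, 106, 108, 109, 99, 91, 86, 89, 96, 101, 102, 102, 102, 102]
-165 [108, 107, 107, 107, 107, 107, 106, 105, 106, 106, 106, 106, 105, 106, 100, 85, 83, 93, 104, 105, 105, 102, 94, 96, 93, 86, 86, 100, 101, 101, 102, 102, 102]
-150 [160, 159, 159, 159, 159, 159, 159, 159, 159, 159, 159, 159, 159, 159, 159, 159, 159, 158, 158, 158, 157, 150, 121, 99, 95, 90, 83, 98, 101, 102, 102, 102, 103]
-135 [159, 159, 159, 159, 159, 159, 159, 159, 159, 159, 159, 158, 158, 158, 159, 159, 159, 159, 158, 158, 156, 143, 119, 95, 90, 90, 89, 96, 102, 10
[... 2607 characters left out ...]
131, 135, 119, 92, 94, 96, 96, 99, 111, 143, 146]
135 [147, 147, 147, 147, 146, 144, 143, 143, 144, 144, 144, 143, 142, 142, 143, 144, 144, 145, 145, 146, 146, 146, 143, 134, 130, 100, 92, 96, 99, 105, 132, 144, 148]
150 [151, 151, 150, 150, 150, 150, 150, 150, 150, 150, 150, 150, 150, 151, 151, 150, 150, 149, 149, 148, 146, 142, 148, 132, 123, 106, 92, 94, 96, 103, 130, 142, 145]
165 [102, 101, 101, 100, 100, 99, 98, 98, 95, 94, 94, 93, 92, 92, 91, 91, 92, 91, 91, 92, 94, 108, 134, 135, 122, 106, 96, 96, 97, 104, 124, 144, 148]
180 [157, 158, 158, 158, 158, 158, 159, 159, 158, 158, 158, 158, 158, 159, 159, 159, 159, 159, 159, 159, 158, 151, 143, 134, 119, 95, 94, 96, 97, 103, 116, 141, 147]
```

The TCP reads −413.8 against a target of −416.5. I'll check in the wrist camera whether the stamped line shows from this side.

Run:
```python
from h import *
C=np.load("cart.npz");o,R=C["o"],C["R"]
t=camera("wrist");im=t["color"]
E=np.array(t["extrinsics"]);print("cam",-E[:3,:3].T@E[:3,3])
s=camera("side");E=np.array(s["extrinsics"])
xs=np.arange(-300,-229,2.)
for n,c in(("wrist",t),("side",s)):
  g=cv2.cvtColor(c["color"],cv2.COLOR_RGB2GRAY)
  print(n,proj(c,[[*(o+R@np.array([-250,y])),60] for y in(-180,180)]))
  for y in ([100,110,120,130,140,150,155,160,165,170,175,180] if n=="wrist" else []):
    w=np.c_[xs,np.full(len(xs),y)]@R.T+o
    p=proj(c,np.c_[w,np.full(len(w),60.)]).astype(np.float32)
    print(y,p[0].round().tolist(),p[-1].round().tolist(),cv2.remap(g,p[None,:,0],p[None,:,1],cv2.INTER_LINEAR)[0].tolist())
```

```text
cam [657.26726361 287.46376896 182.99256805]
wrist [[506.74874001 496.25130449]
 [644.17038563 -88.6478265 ]]
100 [573.0, 60.0] [697.0, 77.0] [0, 0, 0, 0, 0, 0, 0, 0, 0, 0, 0, 0, 0, 0, 0, 0, 0, 0, 0, 0, 0, 0, 0, 0, 0, 0, 0, 0, 0, 0, 0, 0, 0, 0, 0, 0]
110 [578.0, 33.0] [700.0, 55.0] [0, 0, 0, 0, 0, 0, 0, 0, 0, 0, 0, 0, 0, 0, 0, 0, 0, 0, 0, 0, 0, 0, 0, 0, 0, 0, 0, 0, 0, 0, 0, 0, 0, 0, 0, 0]
120 [582.0, 5.0] [701.0, 33.0] [0, 0, 0, 0, 0, 0, 0, 0, 0, 0, 0, 0, 0, 0, 0, 0, 0, 0, 0, 0, 0, 0, 0, 0, 0, 0, 0, 0, 0, 0, 0, 0, 0, 0, 0, 0]
130 [586.0, -23.0] [701.0, 11.0] [0, 0, 0, 0, 0, 0, 0, 0, 0, 0, 0, 0, 0, 0, 0, 0, 0, 0, 0, 0, 0, 0, 0, 0, 0, 0, 0, 0, 0, 0, 0, 0, 0, 0, 0, 0]
140 [589.0, -51.0] [698.0, -9.0] [0, 0, 0, 0, 0, 0, 0, 0, 0, 0, 0, 0, 0, 0, 0, 0, 0, 0, 0, 0, 0, 0, 0, 0, 0, 0, 0, 0, 0, 0, 0, 0, 0, 0, 0, 0]
150 [590.0, -78.0] [692.0, -27.0] [0, 0, 0, 0, 0, 0, 0, 0, 0, 0, 0, 0, 0, 0, 0, 0, 0, 0, 0, 0, 0, 0, 0, 0, 0, 0, 0, 0, 0, 0, 0, 0, 0, 0, 0, 0]
155 [591.0, -92.0] [688.0, -35.0] [0, 0, 0, 0, 0, 0, 0, 0, 0, 0, 0, 0, 0, 0, 0, 0, 0, 0, 0, 0, 0, 0, 0, 0, 0, 0, 0, 0, 0, 0, 0, 0, 0, 0, 0, 0]
160 [590.0, -104.0] [682.0, -43.0] [0, 0, 0, 0, 0, 0, 0, 0, 0, 0, 0, 0, 0, 0, 0, 0, 0, 0, 0, 0, 0, 0, 0, 0, 0, 0, 0, 0, 0, 0, 0, 0, 0, 0, 0, 0]
165 [590.0, -116.0] [676.0, -49.0] [0, 0, 0, 0, 0, 0, 0, 0, 0, 0, 0, 0, 0, 0, 0, 0, 0, 0, 0, 0, 0, 0, 0, 0, 0, 0, 0, 0, 0, 0, 0, 0, 0, 0, 0, 0]
170 [588.0, -128.0] [668.0, -54.0] [0, 0, 0, 0, 0, 0, 0, 0, 0, 0, 0, 0, 0, 0, 0, 0, 0, 0, 0, 0, 0, 0, 0, 0, 0, 0, 0, 0, 0, 0, 0, 0, 0, 0, 0, 0]
175 [586.0, -139.0] [659.0, -57.0] [0, 0, 0, 0, 0, 0, 0, 0, 0, 0, 0, 0, 0, 0, 0, 0, 0, 0, 0, 0, 0, 0, 0, 0, 0, 0, 0, 0, 0, 0, 0, 0, 0, 0, 0, 0]
180 [584.0, -148.0] [648.0, -59.0] [0, 0, 0, 0, 0, 0, 0, 0, 0, 0, 0, 0, 0, 0, 0, 0, 0, 0, 0, 0, 0, 0, 0, 0, 0, 0, 0, 0, 0, 0, 0, 0, 0, 0, 0, 0]
side [[216.05021626 195.50237477]
 [326.62464717 156.15569678]]
```

Run:
```python
from h import *
C=np.load("cart.npz");o,R=C["o"],C["R"]
s=state();c=camera("wrist")
T=np.eye(4);T[:3,:3]=s["orientation"];T[:3,3]=s["ee_pos"]
X=np.array(c["extrinsics"])@T          # tool->cam
T7=np.eye(4);T7[:3,:3]=np.array([[9.98411076e-01,5.63487950e-02,-3.70487399e-04],[5.63480992e-02,-9.98409775e-01,-1.67715434e-03],[-4.64403867e-04,1.65361320e-03,-9.99998525e-01]]);T7[:3,3]=[579.235,189.537,186.296]
c7=dict(c);c7["extrinsics"]=X@np.linalg.inv(T7)
print("check 278.8,194.0:",proj(c7,[[*(o+R@np.array([-321.8,0])),52]]))
g=cv2.imread("pics/w7.png",0)
for r in range(30,250,20):
    P=g[r,340:400].astype(int)
    b=200+np.where(g[r,200:300]>185)[0]
    print(r,"bar",b.mean() if len(b) else None,P.tolist())
for z,n in((86,"rim"),):
  print(n,[proj(c7,[[*(o+R@np.array([x,y])),z]]).round(1).tolist()[0] for y in(-40,0,60) for x in(-250,-246)])
```

```text
check 278.8,194.0: [[278.7792294 193.9642083]]
30 bar None [160, 159, 159, 157, 158, 155, 130, 132, 211, 211, 211, 211, 211, 212, 211, 212, 212, 212, 212, 212, 212, 211, 211, 211, 211, 211, 193, 123, 116, 115, 108, 166, 188, 214, 231, 214, 193, 169, 180, 212, 194, 151, 128, 127, 127, 191, 210, 209, 210, 210, 210, 210, 210, 209, 209, 209, 209, 209, 209, 208]
50 bar None [159, 158, 158, 157, 158, 136, 105, 127, 130, 130, 130, 130, 131, 130, 130, 130, 130, 129, 129, 129, 129, 129, 129, 128, 128, 123, 115, 113, 113, 133, 168, 192, 229, 230, 212, 189, 160, 181, 207, 190, 130, 125, 125, 126, 125, 142, 206, 206, 206, 206, 206, 206, 206, 206, 206, 206, 206, 206, 206, 206]
70 bar None [158, 158, 156, 155, 141, 107, 112, 127, 127, 126, 127, 127, 127, 126, 126, 125, 126, 126, 126, 125, 126, 125, 126, 125, 122, 115, 112, 112, 128, 177, 201, 229, 229, 206, 184, 166, 186, 201, 164, 122, 123, 123, 123, 179, 204, 203, 204, 203, 204, 204, 204, 204, 204, 204, 205, 206, 205, 204, 205, 205]
90 bar None [157, 155, 154, 147, 113, 103, 126, 124, 125, 124, 125, 125, 124, 124, 124, 124, 124, 124, 124, 123, 1
[... 1771 characters left out ...]
21, 122, 122, 122, 122, 122, 122, 121, 121, 122, 122, 123, 122, 122, 91, 68, 66, 65, 84, 100, 111, 118, 121, 118, 110, 120, 122, 124, 124, 124, 124, 124, 124, 124, 124, 125, 125, 124, 125, 125, 125, 125, 125, 126, 125, 109, 37, 42, 50, 58, 62, 64, 65, 66, 65, 65, 65, 65, 65]
230 bar 277.6666666666667 [126, 126, 126, 127, 127, 127, 127, 127, 126, 127, 127, 126, 126, 126, 117, 114, 115, 143, 179, 205, 231, 212, 192, 160, 201, 206, 133, 124, 124, 123, 206, 208, 208, 209, 208, 208, 208, 208, 208, 208, 208, 207, 207, 208, 199, 148, 67, 79, 94, 104, 106, 107, 107, 108, 108, 106, 106, 107, 107, 107]
rim [[361.3, 248.4], [365.9, 248.4], [365.1, 204.8], [369.9, 204.8], [371.1, 131.0], [376.2, 131.1]]
```

The wrist profile agrees with the fitted edge. At rows 130, 210 and 230 the dip at the rim's outer top edge (371, 365 and 363) is where −250 mm predicts it, and the bar also matches. I'll add the remaining 2.7 mm.

```bash
python3 -m handwheel '[0,0.001,0,0,0,0,0, 0,0.002,0,0,0,0,0, 0,0.003,0,0,0,0,0, 0,0.0034,0,0,0,0,0, 0,0.0034,0,0,0,0,0, 0,0.0034,0,0,0,0,0, 0,0.0034,0,0,0,0,0, 0,0.0034,0,0,0,0,0]'
python3 -m handwheel '[0,0,0,0,0,0,0, 0,0,0,0,0,0,0, 0,0,0,0,0,0,0, 0,0,0,0,0,0,0, 0,0,0,0,0,0,0, 0,0,0,0,0,0,0, 0,0,0,0,0,0,0, 0,0,0,0,0,0,0]'
python3 lids.py | grep area
python3 - <<'E'
from h import *
C=np.load("cart.npz");o,R=C["o"],C["R"]
s=state();print((np.array(s["ee_pos"][:2])-o)@R,s["ft_force"],s["time_s"])
im=camera("top");a=im["color"];
# bar end pieces, free of the gripper: bright strip at z=54
g=cv2.cvtColor(a,cv2.COLOR_RGB2GRAY);xs=np.arange(-440,-395,1.5)
for y in(-70,-60,60,70):
    w=np.c_[xs,np.full(len(xs),y)]@R.T+o;p=proj(im,np.c_[w,np.full(len(w),54.)]).astype(np.float32)
    print(y,cv2.remap(g,p[None,:,0],p[None,:,1],cv2.INTER_LINEAR)[0].tolist())
E
```

```text
time_s: 32.43
ee_pos: [574.0, 282.6, 37.2]
orientation: [[0.998, 0.06, 0.0], [0.06, -0.998, -0.006], [0.0, 0.006, -1.0]]
ft_force: [-3.3, -9.5, 8.7]
grip_width: 0.095
finger_force: 49.9
time_s: 33.1
ee_pos: [574.0, 282.6, 37.2]
orientation: [[0.998, 0.06, 0.0], [0.06, -0.998, -0.006], [0.0, 0.006, -1.0]]
ft_force: [-3.0, -9.8, 9.4]
grip_width: 0.096
finger_force: 49.9
area 9600.25 c 11.75 -162.25 size [ 48.5 212.5] ang 90.0 x -94.5 118.5
[-414.51986199   -2.45963104] [ -2.4778389  -10.26781457   9.28379302] 33.15
-70 [105, 105, 105, 105, 105, 105, 105, 105, 105, 105, 104, 105, 106, 107, 116, 129, 142, 145, 140, 129, 121, 117, 118, 119, 120, 120, 121, 121, 121, 120]
-60 [104, 104, 104, 104, 104, 104, 103, 103, 103, 104, 103, 104, 104, 108, 118, 133, 143, 146, 134, 117, 102, 97, 99, 105, 106, 106, 106, 106, 106, 106]
60 [35, 35, 38, 41, 47, 55, 65, 80, 92, 102, 105, 106, 105, 106, 111, 133, 143, 145, 129, 113, 99, 98, 100, 104, 106, 106, 107, 106, 106, 105]
70 [81, 96, 102, 106, 107, 107, 106, 107, 107, 107, 107, 107, 108, 110, 115, 132, 141, 142, 131, 119, 111, 110, 114, 116, 117, 118, 117, 117, 116, 116]
```

Vision (bar at −415) and TCP (−414.5) agree. I add the last 2 mm and recheck the seams.

```bash
python3 -m handwheel '[0,0.001,0,0,0,0,0, 0,0.002,0,0,0,0,0, 0,0.003,0,0,0,0,0, 0,0.003,0,0,0,0,0, 0,0.003,0,0,0,0,0, 0,0.003,0,0,0,0,0, 0,0.003,0,0,0,0,0, 0,0.003,0,0,0,0,0]'
python3 - <<'E'
from lids import *
o,R=C["o"],C["R"]
s=state();print((np.array(s["ee_pos"][:2])-o)@R,s["ft_force"])
im,h=lids()
for y in (-146,-150,-170,-178): print(y,im[int((-110-y)*2)][::3,0].tolist())
for x in (-85,-60,-35,-20,10,35,50,80,105):
    print(x,im[50:80,int((x+150)*2),0].tolist())
E
```

```text
time_s: 33.87
ee_pos: [573.9, 285.0, 37.2]
orientation: [[0.998, 0.06, 0.0], [0.06, -0.998, -0.006], [-0.0, 0.006, -1.0]]
ft_force: [-4.5, -9.7, 9.8]
grip_width: 0.095
finger_force: 49.9
[-416.86926482   -2.44713166] [-4.53691475 -9.69732626  9.84050466]
-146 [120, 135, 152, 153, 154, 154, 154, 153, 153, 153, 153, 153, 153, 153, 153, 153, 153, 153, 153, 153, 153, 153, 153, 153, 153, 153, 153, 153, 153, 152, 153, 153, 153, 153, 153, 153, 153, 154, 155, 163, 172, 180, 182, 182, 181, 181, 181, 180, 179, 179, 180, 180, 179, 179, 177, 176, 175, 175, 176, 176, 176, 176, 175, 175, 175, 175, 175, 175, 176, 177, 177, 176, 177, 177, 176, 176, 176, 176, 176, 176, 177, 177, 174, 168, 153, 147, 151, 172, 178, 180, 180, 180, 179, 178, 177, 177, 177, 177, 177, 177, 177, 177, 177, 177, 177, 177, 177, 177, 177, 177, 177, 177, 176, 177, 176, 176, 176, 175, 175, 173, 174, 174, 174, 174, 175, 176, 177, 177, 176, 174, 164, 154, 149, 164, 176, 180, 180, 179, 179, 178, 178, 178, 178, 178, 178, 177, 176, 175, 174, 174, 174, 174, 174, 173, 173, 173, 173, 174, 174, 174, 174, 175, 175, 174, 174, 174, 174, 174,
[... 3869 characters left out ...]
58, 169, 171, 172, 175, 176, 177, 177, 177, 177, 175, 172, 168, 164, 160, 158, 156]
35 [140, 132, 122, 113, 111, 111, 111, 111, 115, 125, 136, 147, 158, 162, 166, 170, 174, 176, 176, 176, 176, 176, 174, 173, 172, 170, 167, 163, 160, 157]
50 [150, 143, 135, 126, 116, 110, 109, 109, 108, 108, 117, 127, 137, 149, 155, 159, 161, 164, 167, 168, 169, 169, 170, 171, 171, 172, 173, 173, 173, 173]
80 [140, 132, 123, 115, 111, 109, 107, 106, 109, 121, 133, 147, 159, 163, 167, 171, 175, 177, 177, 176, 176, 176, 173, 171, 168, 166, 163, 160, 156, 153]
105 [150, 149, 143, 135, 126, 118, 114, 118, 121, 124, 128, 137, 146, 157, 166, 171, 172, 173, 174, 175, 175, 175, 174, 174, 170, 165, 161, 157, 154, 153]
```

```bash
python3 -c "
from bench import *
print(close_job())"
```

```text
the job is handed in; nothing more can be done
None
```

The job is handed in: the three tins stand in one closed row flush to the near rim, and the arm is still holding the drawer by its bar about 0.4 mm past the stamped-line position, set from the handle's position because the camera could not see the line.

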